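Flash-cure the joint of a nail sample board

ROBOT

A 7-joint arm with a two-finger parallel gripper is mounted at the origin on the work surface. World frame = base frame: x ahead of the robot, y to its left, z up, the work surface at z = 0. Lengths are in m, angles in rad, forces in N, time in s.
With the tool pointing down it reaches from about 0.4 to 0.85 m from the base axis. Payload 4.5 kg.
Tool frame: the origin (TCP) lies on the centre line of the jaws, within the pads' length; the fingertips stand 14 mm ahead of it and the grasp point (between the pads) lies 5 mm behind it; y points along the fingers, z is the direction in which the jaws open and shut, and the axes are right-handed (so a half turn about y gives the same grasp; the last joint's range is limited). The gripper opens to 88 mm and grips with 3 to 60 N. Pads are 18 mm wide; open, the fingers measure 123 mm over their backs; the gripper's body (75 mm by 187 mm) begins 45 mm behind the grasp point.
Start: joints at [1.364, 0.689, -0.195, 1.565, 0.157, 0.902, -0.215], TCP at [0.149, -0.607, 0.232] pointing down, gripper open.
Joint ranges: [-3.01, 3.01], [-0.46, 2.08], [-1.47, 1.51], [0.13, 2.56], [-1, 4.14], [0.04, 2.09], [-2.66, 2.66]. Speed limits (rad/s): [2.57, 2.57, 3.14, 3.14, 3.14, 3.14, 3.14].

INTERFACE

Orientations are given as a unit quaternion [x, y, z, w].
In Python, from plant import get_state, imaging, job gives the robot as it stands.
- The arm moves only by the tool send_rows, never from a script. Its argument "motion" is a list that holds one entry, the list of rows, each a list of 7 numbers: the turn, a rotation vector about the tool's x, y, z scaled (see below), then the shift along the tool's x, y, z scaled (see below), then the gripper's target within -1 to 1 (shut at 1, half-way at 0, fully open at -1). In form: [[[rx, ry, rz, tx, ty, tz, gripper], ...]]. A call has exactly 5 rows; each row shifts and turns the commanded pose from where the row before left it, along the tool's axes as they then stand; what a row does not reach is not made up. The controller multiplies each number of a shift by 0.02 m and each number of a turn by 0.08 rad. A row lasts 1/12 s, in which the tool goes at most 41.7 mm and 7.16 degrees, less where a joint would pass 70% of its speed; a pose out of reach is approached as far as the arm can. A call with a number of a shift or a turn outside -1 to 1 is refused whole. A call with a gripper value outside its range is refused whole. The fingers move at their own pace and stop on an object; "force" is the grip in N (left out, the last holds). Time passes only in rows, so rows that do not move let the fingers close, or fill a call up. It gives the time, the measured TCP pose, the force and the opening at its end, in the units of the state.
- get_state(): the state, without advancing time (a new reading comes with each control period).
- imaging.snapshot(name): name is "scene" or "side" or "wrist"; returns a dict with "img" (384x512x3 uint8, red, green, blue), "camera_matrix" (3x3 intrinsics, pixels), "R" (3x3) and "t" (3): a world point X has camera coordinates R X + t; the wrist camera has in their place "hand_eye" (4x4, takes a point from camera to tool coordinates, whose origin is the TCP and whose axes are the tool frame's). Camera axes: x right, y down, z forward; pixel columns grow to the right and rows downward; lengths in m; the calibration is good to about 2 mm. A picture is of the moment at which its call begins: read the wrist's pose just before it. There is no depth.
- job.finish_job(): hands the job in, once; it reports no verdict.
The state is a dict: "clock": time; "q": joint angles; "qd": joint speeds; "joint_torque": joint torques, N m; "tool_pos": TCP position; "eef_rot": TCP orientation; "contact_force": force on the tool from outside, world axes, zero at the start; "moment": the same for the moment, N m; "opening": opening from 0.0 (shut) to 1.0 (fully open).
Only numpy, scipy, OpenCV 4.12 (cv2) and the standard library are available. Lean on these libraries where they do the work, as an engineer would, in place of code of your own. Each camera call takes 0.05 s, during which the arm holds its last target.

TASK

Take the pink curing pen with the orange shield out of its stand and, holding it upright, guide its tip slowly (about 2 cm a second) and steadily along the dark joint between the pink and white halves of the sample board, from the end with the green dot to the other end, keeping the tip about 1 cm above the joint without touching the board. Then put the pen back in the same stand, lowering it until its shield rests on the rim before you let go. Leave the white pen with the blue shield where it is.

Things in the scene. Friction and masses are not known exactly. Their poses are not given: they have to be found in the camera images.
- lamp: The curing pen, loose, about 80 g: steel nose 12 mm in diameter and 45 mm long (its last 12 mm taper to a 6 mm tip), then an orange shield disc 44 mm in diameter and 4 mm thick (45 to 49 mm from the tip), then a pink round body 22 mm in diameter from 49 to 125 mm from the tip. Its origin is the tip of the nose, its z axis runs up along the pen. At the start it stands upright in its stand, tip down, the shield resting on the rim (tip 25 mm above the table, top 150 mm).
- lamp_grip (a point): Point on the curing pen's axis, 88 mm above its tip, about the middle of its pink part; take it here from above, with any yaw.
- stand_mouth (a point): Centre of the mouth of the curing pen's stand, a fixed upright black tube 60 mm in outer diameter and 70 mm high with a round hole 28 mm in diameter all the way down; the point lies on the hole's axis at the rim, 70 mm above the table. The pen is fully home when its tip is 45 mm below this point. The white pen has a stand of the same kind; the two change places from start to start.
- seam_start (a point): The end of the joint that is marked by a bright green dot 20 mm in diameter, on the top face of the sample board, 20 mm above the table. The board (150 by 190 mm, fixed, in a black jig, any yaw) is made of a pink and a white half with small coloured sample nails on the outer sides, at most 2 mm proud; the joint is a straight dark line 3 mm wide and 160 mm long between the halves, flush with their tops. The point's y axis points along the joint to its other end, z up.
- board: The sample board in its jig; origin at the centre of its underside on the table, 20 mm below the middle of the joint; its y axis runs along the joint from the green dot to the other end.
- seam_end (a point): The other, unmarked end of the same joint, 160 mm from the green dot, 20 mm above the table, same axes.
- drill_grip (a point): The bystander: a white pen with a dark blue shield, same shape and size as the curing pen, loose in its own black stand; this point is on its axis 88 mm above its tip. Leave it alone.
Not all that is in view belongs to the job. Several things look just like the board: the one meant starts farthest to the robot's left.

How it is judged:
On the way, in this order (a step that is already met when the one before it is completed fails the run):
1. lamp upright, its tip within 12 mm of the joint line sideways and 0 to 25 mm above it, at the green-dot end (within 15 mm of it along the joint) for 0.3 s (y of lamp in the frame of seam_start between -0.015 and 0.015 m and x of lamp in the frame of seam_start between -0.012 and 0.012 m and z of lamp in the frame of seam_start between -0.001 and 0.025 m and angle between lamp's own z axis and vertical below 0.3 rad), for 0.3 s.
2. lamp upright, its tip within 12 mm of the joint line sideways and 0 to 25 mm above it, staying 0.4 s or longer in the first quarter of the way (32 mm long; so below about 80 mm/s) (y of lamp in the frame of seam_start between 0.0155 and 0.0475 m and x of lamp in the frame of seam_start between -0.012 and 0.012 m and z of lamp in the frame of seam_start between -0.001 and 0.025 m and angle between lamp's own z axis and vertical below 0.3 rad), for 0.4 s.
3. lamp upright, its tip within 12 mm of the joint line sideways and 0 to 25 mm above it, staying 0.4 s or longer in the second quarter of the way (32 mm long; so below about 80 mm/s) (y of lamp in the frame of seam_start between 0.048 and 0.08 m and x of lamp in the frame of seam_start between -0.012 and 0.012 m and z of lamp in the frame of seam_start between -0.001 and 0.025 m and angle between lamp's own z axis and vertical below 0.3 rad), for 0.4 s.
4. lamp upright, its tip within 12 mm of the joint line sideways and 0 to 25 mm above it, staying 0.4 s or longer in the third quarter of the way (32 mm long; so below about 80 mm/s) (y of lamp in the frame of seam_start between 0.0805 and 0.1125 m and x of lamp in the frame of seam_start between -0.012 and 0.012 m and z of lamp in the frame of seam_start between -0.001 and 0.025 m and angle between lamp's own z axis and vertical below 0.3 rad), for 0.4 s.
5. lamp upright, its tip within 12 mm of the joint line sideways and 0 to 25 mm above it, staying 0.4 s or longer in the fourth quarter of the way (32 mm long; so below about 80 mm/s) (y of lamp in the frame of seam_start between 0.113 and 0.145 m and x of lamp in the frame of seam_start between -0.012 and 0.012 m and z of lamp in the frame of seam_start between -0.001 and 0.025 m and angle between lamp's own z axis and vertical below 0.3 rad), for 0.4 s.
6. lamp upright, its tip within 12 mm of the joint line sideways and 0 to 25 mm above it, at the far end (within 15 mm of it along the joint) for 0.3 s (y of lamp in the frame of seam_start between 0.1455 and 0.175 m and x of lamp in the frame of seam_start between -0.012 and 0.012 m and z of lamp in the frame of seam_start between -0.001 and 0.025 m and angle between lamp's own z axis and vertical below 0.3 rad), for 0.3 s.
7. lamp lowered into its stand, within 12 mm of fully home, while still held (horizontal distance between lamp and stand_mouth below 0.014 m and z of lamp in the frame of stand_mouth between -0.05 and -0.033 m and contact force between the fingers and lamp above 0.5 N), for 0.05 s.
At the end, for the whole second after the job is handed in: The curing pen is back in its own stand, released and at rest: its tip within 14 mm of the hole's axis and 40 to 50 mm below the rim (shield on the rim), the pen within 10 degrees of upright (horizontal distance between lamp and stand_mouth below 0.014 m and z of lamp in the frame of stand_mouth between -0.05 and -0.04 m and angle between lamp's own z axis and vertical below 0.17 rad); the robot touches nothing.
It fails at once if the curing pen presses on the board (more than 2 N) (contact force between lamp and board above 2 N).
It fails at once if the white pen is moved by more than 15 mm (distance of drill_grip from where it was at the start of the episode above 0.015 m).
It also fails if it takes over 64 s, if anything falls off the work surface, if the arm or the gripper's body presses on something with over 40 N, if the wrist force passes 120 N, or if a joint passes its speed limit or range.

## Working session

There is one attempt and no reset: what is moved stays moved. The work goes in short steps, Python scripts to look and compute and a tool call to move; the robot and the scene stay as the last step left them, time stands still between calls to the robot, and variables do not carry over. Pictures are saved under pics/ and viewed, and the job is handed in when it is done.

Besides the shell and the picture viewer there is one more tool, called by a JSON object that holds its "api" and its "payload", one argument or row to a line. send_rows: Moves the arm, as the interface text tells. Its arguments: {"type":"object","properties":{"motion":{"type":"array"},"force":{"type":"number"}},"required":["motion"]}

```bash
mkdir -p pics; ls; python3 - <<'E'
from plant import get_state, imaging
import cv2
s=get_state();print(s)
for n in ["scene","side","wrist"]:
    d=imaging.snapshot(n);cv2.imwrite(f"pics/{n}0.png",d["img"][:,:,::-1])
    print(n,{k:v for k,v in d.items() if k!="img"})
E
```

```text
pics
{'clock': 0.0, 'q': array([ 1.36381169,  0.68995593, -0.19451872,  1.56638458,  0.15730413,
        0.90252394, -0.21506103]), 'qd': array([-0.00131159,  0.00089851, -0.00169964, -0.00035038, -0.00072445,
        0.00050526, -0.00060222]), 'joint_torque': array([-4.01396464e-04, -5.27564335e+01, -1.26663275e+00, -1.53429347e+01,
       -5.25724702e-02,  6.53733354e-03,  1.69838409e-04]), 'tool_pos': array([ 0.1488287 , -0.60632736,  0.23111689]), 'eef_rot': array([-0.08510239,  0.70263376, -0.7013311 ,  0.08484145]), 'contact_force': array([ 0.401417  ,  0.21232948, -0.2956506 ]), 'moment': array([ 0.05294426, -0.04246601,  0.00856182]), 'opening': 1.0014666423085552}
scene {'camera_matrix': array([[380.64819385,   0.        , 255.55686542],
       [  0.        , 380.64819385, 185.36505389],
       [  0.        ,   0.        ,   1.        ]]), 'R': array([[ 0.74671751,  0.66497178,  0.01501609],
       [ 0.50254712, -0.54924898, -0.66766156],
       [-0.43572852,  0.50610087, -0.74431348]]), 't': array([-0.32179655, -0.17213593,  1.26910373])}
side {'camera_matrix': array([[398.
[... 176 characters left out ...]
6675,  0.02448138],
       [-0.1695106 ,  0.51721366, -0.83890178],
       [ 0.21825966, -0.81038155, -0.54373198]]), 't': array([0.42382351, 0.15720554, 1.05213738])}
wrist {'camera_matrix': array([[323.6673761 ,   0.        , 257.14272454],
       [  0.        , 323.6673761 , 190.39392079],
       [  0.        ,   0.        ,   1.        ]]), 'hand_eye': array([[-1.63450472e-04,  9.56794591e-01,  2.90764652e-01,
        -7.54344101e-02],
       [ 4.00791735e-04, -2.90764570e-01,  9.56794546e-01,
        -1.52196481e-01],
       [ 9.99999906e-01,  2.72924589e-04, -3.35949758e-04,
        -2.56484511e-05],
       [ 0.00000000e+00,  0.00000000e+00,  0.00000000e+00,
         1.00000000e+00]])}
```

View pics/scene0.png

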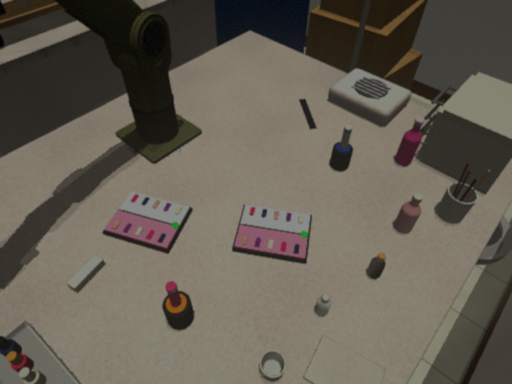

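View pics/side0.png

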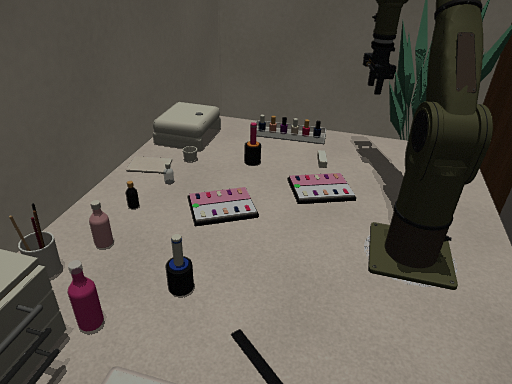

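View pics/wrist0.png

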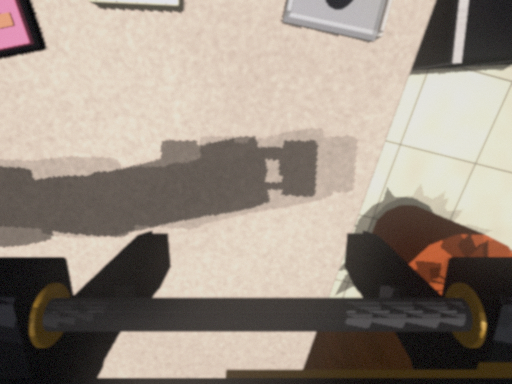

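```bash
cat > h.py <<'E'
import numpy as np,cv2
from plant import get_state, imaging
from scipy.spatial.transform import Rotation as Rot
def ray(d,uv,st=None):
    K=d["camera_matrix"]; r=np.linalg.inv(K)@[uv[0],uv[1],1]
    if "R" in d: return -d["R"].T@d["t"], d["R"].T@r
    H=d["hand_eye"]; Rt=Rot.from_quat(st["eef_rot"]).as_matrix()
    return Rt@H[:3,3]+st["tool_pos"], Rt@(H[:3,:3]@r)
def atz(d,uv,z,st=None):
    o,r=ray(d,uv,st); return o+r*(z-o[2])/r[2]
def proj(d,X,st=None):
    X=np.asarray(X,float)
    if "R" in d: c=d["R"]@X+d["t"]
    else:
        H=d["hand_eye"]; Rt=Rot.from_quat(st["eef_rot"]).as_matrix()
        c=H[:3,:3].T@(Rt.T@(X-st["tool_pos"])-H[:3,3])
    p=d["camera_matrix"]@c; return p[:2]/p[2]
def crop(img,x0,y0,x1,y1,f,name):
    cv2.imwrite(name,cv2.resize(img[y0:y1,x0:x1,::-1],None,fx=f,fy=f,interpolation=cv2.INTER_CUBIC))
E
python3 - <<'E'
from h import *
d=imaging.snapshot("scene");s=imaging.snapshot("side")
for n,uv,z in [("bL",(148,220),.02),("bR",(273,232),.02),("dotL",(175,225),.02),("dotR",(305,234),.02),("pentop",(171,286),.15),("wtop",(347,130),.15)]:
    print(n,atz(d,uv,z).round(3))
for n,uv,z in [("pentop",(253,124),.15),("bside right",(321,187),.02),("bside left",(222,205),.02)]: print(n,atz(s,uv,z).round(3))
crop(d["img"],95,180,325,330,3.4,"pics/c1.png")
crop(s["img"],180,110,360,230,4.4,"pics/c2.png")
E
```

```text
bL [ 0.275 -0.253  0.02 ]
bR [ 0.544 -0.06   0.02 ]
dotL [ 0.34  -0.216  0.02 ]
dotR [ 0.61  -0.009  0.02 ]
pentop [ 0.533 -0.365  0.15 ]
wtop [0.529 0.27  0.15 ]
pentop [ 0.532 -0.358  0.15 ]
bside right [ 0.265 -0.232  0.02 ]
bside left [ 0.534 -0.037  0.02 ]
```

View pics/c1.png

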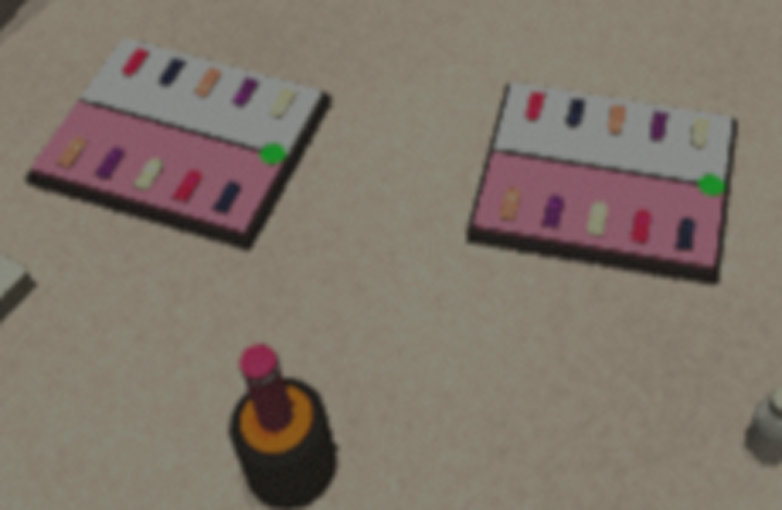

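View pics/c2.png

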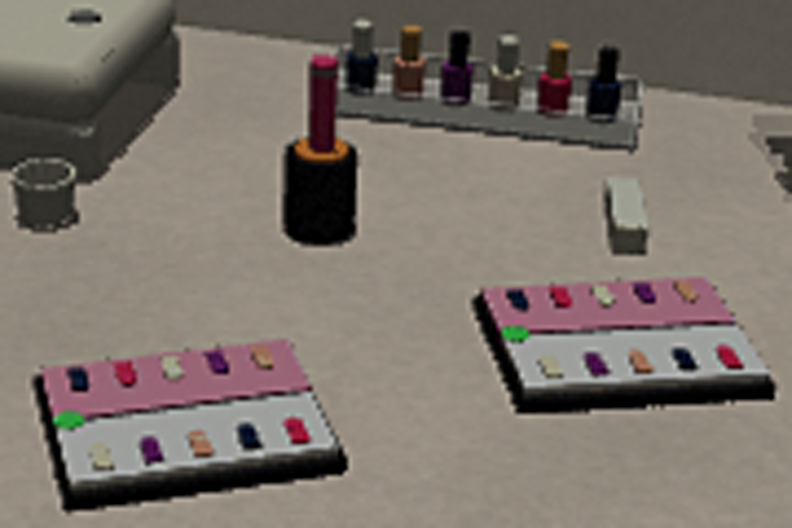

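```bash
python3 - <<'E'
from h import *
d=imaging.snapshot("scene");s=imaging.snapshot("side")
def tri(a,b):
    A=[];B=[]
    for dd,uv in((d,a),(s,b)):
        o,r=ray(dd,uv);r/=np.linalg.norm(r);P=np.eye(3)-np.outer(r,r);A.append(P);B.append(P@o)
    x=np.linalg.solve(A[0]+A[1],B[0]+B[1]);return x
a=lambda x,y:(95+(x+.5)/3.4-.5,180+(y+.5)/3.4-.5)
b=lambda x,y:(180+(x+.5)/4.4-.5,110+(y+.5)/4.4-.5)
P=[]
for n,u,v,z in [("dot",a(711,185),b(68,420),.02),("end",a(495,152),b(312,390),.02),("pentop",a(258,360),b(323,62),.15),("shield",a(276,419),b(321,149),.074)]:
    print(n,atz(d,u,z).round(4),atz(s,v,z).round(4),tri(u,v).round(4))
st=get_state();print(Rot.from_quat(st["eef_rot"]).as_matrix().round(3),st["clock"])
E
```

```text
dot [ 0.6074 -0.0112  0.02  ] [ 0.6102 -0.0116  0.02  ] [ 0.6087 -0.0112  0.0208]
end [ 0.4649 -0.0991  0.02  ] [ 0.4636 -0.0982  0.02  ] [ 0.4641 -0.0989  0.0193]
pentop [ 0.5311 -0.3649  0.15  ] [ 0.5322 -0.3601  0.15  ] [ 0.532  -0.3643  0.1489]
shield [ 0.5313 -0.3655  0.074 ] [ 0.5319 -0.362   0.074 ] [ 0.5318 -0.365   0.073 ]
[[-0.971 -0.     0.239]
 [-0.239  0.    -0.971]
 [ 0.    -1.    -0.   ]] 0.35
```

{"api": "send_rows", "payload": {
  "motion": [
    [[0, -0.95, 0, 0, 0, 0, -1], [0, -0.95, 0, 0, 0, 0, -1], [0, -0.95, 0, 0, 0, 0, -1], [0, -0.95, 0, 0, 0, 0, -1], [0, 0, 0, -0.5, 0, 0, -1]]
  ]
}}

```text
clock: 0.77
tool_pos: [0.1552, -0.6028, 0.2317]
eef_rot: [0.19, -0.681, 0.681, -0.189]
contact_force: [-0.4, -0.8, 0.3]
opening: 1.0
```

{"api": "send_rows", "payload": {
  "motion": [
    [[0, 0, 0, -1, 0, 0, -1], [0, 0, 0, -1, 0, 0, -1], [0, 0, 0, -1, 0, 0, -1], [0, 0, 0, -1, 0, 0, -1], [0, 0, 0, -1, 0, 0, -1]]
  ]
}}

```text
clock: 1.18
tool_pos: [0.2448, -0.5488, 0.232]
eef_rot: [-0.189, 0.681, -0.681, 0.19]
contact_force: [0.7, -0.6, 0.3]
opening: 1.002
```

{"api": "send_rows", "payload": {
  "motion": [
    [[0, 0, 0, -1, 0, 0, -1], [0, 0, 0, -1, 0, 0, -1], [0, 0, 0, -1, 0, 0, -1], [0, 0, 0, -1, 0, 0, -1], [0, 0, 0, -1, 0, 0, -1]]
  ]
}}

```text
clock: 1.6
tool_pos: [0.3302, -0.4968, 0.232]
eef_rot: [-0.19, 0.681, -0.681, 0.19]
contact_force: [-0.2, -0.3, -0.8]
opening: 1.0
```

{"api": "send_rows", "payload": {
  "motion": [
    [[0, 0, 0, -1, 0, 0, -1], [0, 0, 0, -1, 0, 0, -1], [0, 0, 0, -1, 0, 0, -1], [0, 0, 0, -0.5, 0, 0, -1], [0, 0, 0, 0, 0, 0, -1]]
  ]
}}

```text
clock: 2.02
tool_pos: [0.3919, -0.4592, 0.2321]
eef_rot: [-0.191, 0.681, -0.68, 0.192]
contact_force: [0.1, 0.5, -0.1]
opening: 1.0
```

```bash
cat > w.py <<'E'
import sys
from h import *
st=get_state(); d=imaging.snapshot("wrist")
cv2.imwrite(sys.argv[1],cv2.resize(d["img"][:,:,::-1],None,fx=1.5,fy=1.5))
import pickle; pickle.dump((st,d),open("last.pkl","wb"))
R=Rot.from_quat(st["eef_rot"]).as_matrix()
print(st["tool_pos"].round(4),R.round(3).tolist(),st["q"].round(2),st["clock"])
for n,X in [("pentop",(.532,-.364,.15)),("shield",(.532,-.364,.074)),("dot",(.609,-.0115,.02)),("end",(.472,-.094,.02))]:
    print(n,(proj(d,X,st)*1.5).round(), "tool-frame",(R.T@(np.array(X)-st["tool_pos"])).round(4))
E
python3 w.py pics/w1.png
```

```text
[ 0.3919 -0.4592  0.2321] [[-0.853, 0.002, 0.522], [-0.522, 0.001, -0.853], [-0.003, -1.0, 0.0]] [ 0.94  0.66 -0.26  1.63  0.2   0.87 -0.42] 2.0167
pentop [ 366. -102.] tool-frame [-0.169   0.0825 -0.0081]
shield [371. -37.] tool-frame [-0.1688  0.1585 -0.0081]
dot [-136. -558.] tool-frame [-0.4182  0.2131 -0.2687]
end [ -57. -176.] tool-frame [-0.2583  0.2127 -0.2698]
```

View pics/w1.png

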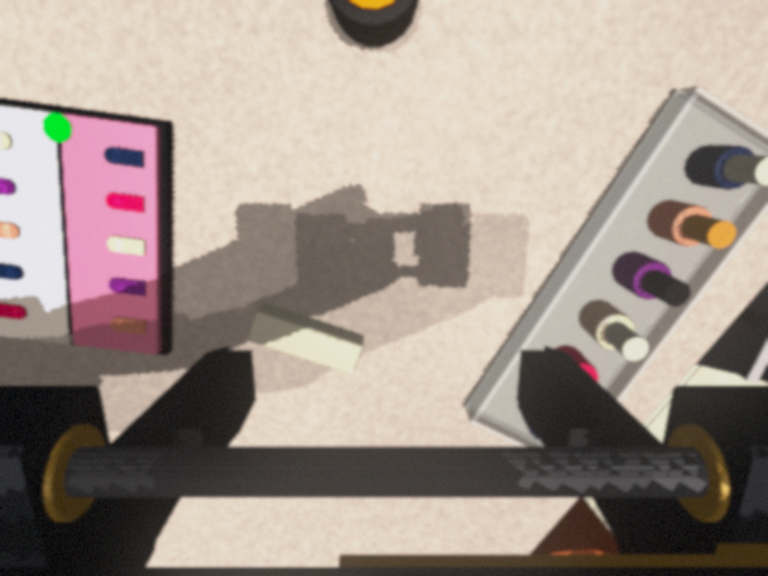

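{"api": "send_rows", "payload": {
  "motion": [
    [[0, 0, 0, -1, 0, 0, -1], [0, 0, 0, -1, 0, 0, -1], [0, 0, 0, -1, 0, -0.2, -1], [0, 0, 0, -1, 0, -0.2, -1], [0, 0, 0, -0.5, 0, 0, -1]]
  ]
}}

```text
clock: 2.48
tool_pos: [0.462, -0.4071, 0.2319]
eef_rot: [-0.19, 0.681, -0.681, 0.19]
contact_force: [0.1, -0.1, -0.8]
opening: 0.997
```

{"api": "send_rows", "payload": {
  "motion": [
    [[0, 0, 0, -0.5, 0, 0, -1], [0, 0, 0, 0, 0, 0, -1], [0, 0, 0, 0, 0, 0, -1], [0, 0, 0, 0, 0, 0, -1], [0, 0, 0, 0, 0, 0, -1]]
  ]
}}

```text
clock: 2.9
tool_pos: [0.4685, -0.4046, 0.2319]
eef_rot: [0.19, -0.681, 0.681, -0.189]
contact_force: [0.1, -0.2, -0.1]
opening: 0.996
```

```bash
python3 w.py pics/w2.png
```

```text
[ 0.4685 -0.4046  0.2319] [[-0.856, -0.001, 0.516], [-0.516, -0.001, -0.856], [0.001, -1.0, 0.0]] [ 0.77  0.68 -0.24  1.58  0.2   0.9  -0.57] 2.9
pentop [381. 138.] tool-frame [-0.0754  0.0818 -0.002 ]
shield [382. 138.] tool-frame [-0.0755  0.1578 -0.002 ]
dot [ -79. -319.] tool-frame [-0.3235  0.2114 -0.2642]
end [-12.  -1.] tool-frame [-0.1636  0.2116 -0.2642]
```

View pics/w2.png

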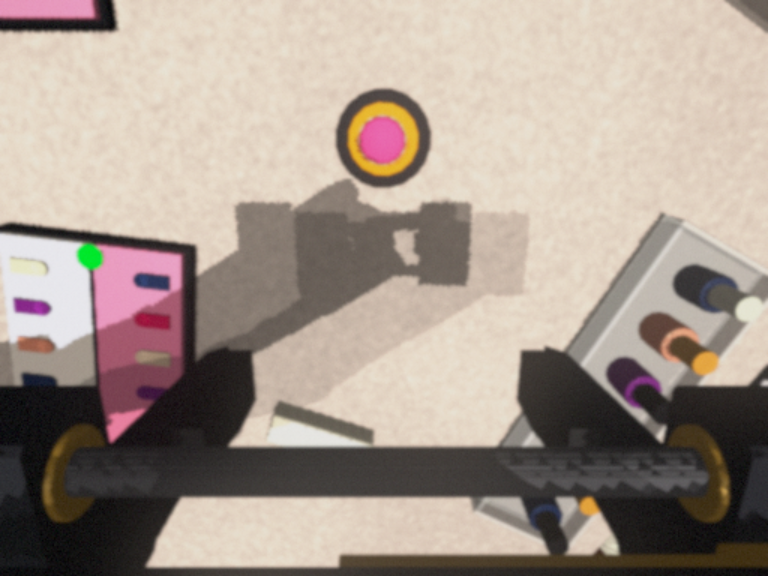

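{"api": "send_rows", "payload": {
  "motion": [
    [[0, 0, 0, -1, 0, -0.1, -1], [0, 0, 0, -1, 0, 0, -1], [0, 0, 0, -1, 0, 0, -1], [0, 0, 0, -0.75, 0, 0, -1], [0, 0, 0, 0, 0, 0, -1]]
  ]
}}

```text
clock: 3.37
tool_pos: [0.5362, -0.3597, 0.232]
eef_rot: [-0.191, 0.681, -0.68, 0.193]
contact_force: [0.3, 1.2, 0.4]
opening: 1.001
```

{"api": "send_rows", "payload": {
  "motion": [
    [[0, 0, 0, 0, 0.5, 0, -1], [0, 0, 0, 0, 0.7, 0, -1], [0, 0, 0, 0, 0.3, 0, -1], [0, 0, 0, 0, 0, 0, -1], [0, 0, 0, 0, 0, 0, -1]]
  ]
}}

```text
clock: 3.78
tool_pos: [0.5317, -0.3635, 0.2014]
eef_rot: [-0.19, 0.681, -0.681, 0.189]
contact_force: [0.1, -0.5, 0.5]
opening: 0.998
```

```bash
python3 w.py pics/w3.png
```

```text
[ 0.5317 -0.3635  0.2014] [[-0.856, -0.002, 0.517], [-0.517, -0.0, -0.856], [0.001, -1.0, -0.001]] [ 0.65  0.75 -0.23  1.53  0.2   0.88 -0.67] 3.7833
pentop [387. 315.] tool-frame [-0.0001  0.0514  0.0006]
shield [387. 270.] tool-frame [-0.0002  0.1274  0.0007]
dot [ -86. -189.] tool-frame [-0.2484  0.1813 -0.2612]
end [-17. 117.] tool-frame [-0.0885  0.1815 -0.2614]
```

View pics/w3.png

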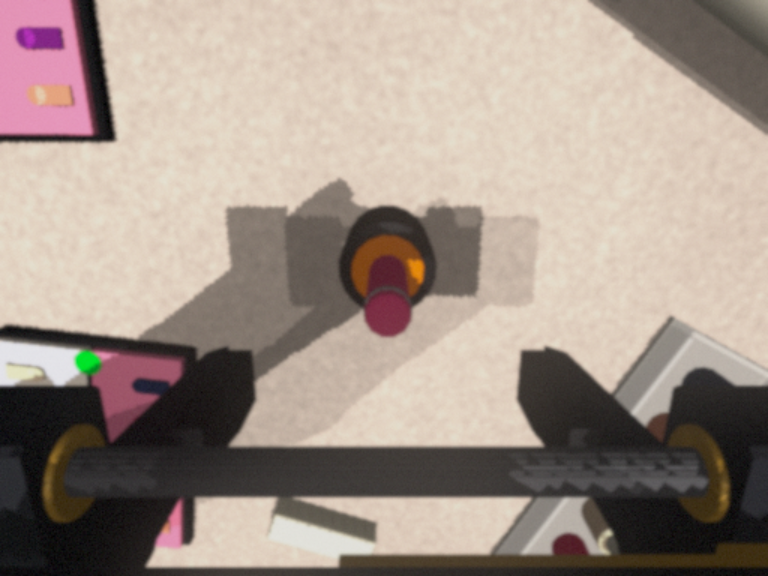

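{"api": "send_rows", "payload": {
  "motion": [
    [[0, 0, 0, 0, 0.9, 0, -1], [0, 0, 0, 0, 0.9, 0, -1], [0, 0, 0, 0, 0.9, 0, -1], [0, 0, 0, 0, 0.9, 0, -1], [0, 0, 0, 0, 0.6, 0, -1]]
  ]
}}

```text
clock: 4.25
tool_pos: [0.5326, -0.3629, 0.1171]
eef_rot: [-0.19, 0.681, -0.681, 0.19]
contact_force: [0.0, 0.2, 0.2]
opening: 1.0
```

{"api": "send_rows", "payload": {
  "motion": [
    [[0, 0, 0, 0, 0.45, 0, -1], [0, 0, 0, 0, 0, 0, -1], [0, 0, 0, 0, 0, 0, -1], [0, 0, 0, 0, 0, 0, 0], [0, 0, 0, 0, 0, 0, 0]]
  ],
  "force": 20
}}

```text
clock: 4.67
tool_pos: [0.5338, -0.3631, 0.1101]
eef_rot: [0.19, -0.68, 0.682, -0.191]
contact_force: [0.7, -0.3, 0.2]
opening: 0.876
```

{"api": "send_rows", "payload": {
  "motion": [
    [[0, 0, 0, 0, 0, 0, 0.3], [0, 0, 0, 0, 0, 0, 0.5], [0, 0, 0, 0, 0, 0, 1], [0, 0, 0, 0, 0, 0, 1], [0, 0, 0, 0, 0, 0, 1]]
  ],
  "force": 20
}}

```text
clock: 5.08
tool_pos: [0.5331, -0.3627, 0.109]
eef_rot: [0.19, -0.681, 0.681, -0.19]
contact_force: [-0.5, -0.2, -0.7]
opening: 0.495
```

{"api": "send_rows", "payload": {
  "motion": [
    [[0, 0, 0, 0, 0, 0, 1], [0, 0, 0, 0, 0, 0, 1], [0, 0, 0, 0, 0, 0, 1], [0, 0, 0, 0, 0, 0, 1], [0, 0, 0, 0, 0, 0, 1]]
  ],
  "force": 20
}}

```text
clock: 5.5
tool_pos: [0.533, -0.3627, 0.1089]
eef_rot: [0.19, -0.681, 0.681, -0.19]
contact_force: [-0.1, 0.1, -0.5]
opening: 0.243
```

```bash
python3 w.py pics/w4.png
```

```text
[ 0.533  -0.3627  0.1089] [[-0.855, -0.0, 0.518], [-0.518, -0.0, -0.855], [0.0, -1.0, 0.0]] [ 0.63  0.87 -0.2   1.6   0.24  0.7  -0.71] 5.5
pentop [388. 442.] tool-frame [ 0.0015 -0.0411  0.0006]
shield [387. 332.] tool-frame [0.0015 0.0349 0.0006]
dot [-315. -344.] tool-frame [-0.247   0.0888 -0.261 ]
end [-173.  112.] tool-frame [-0.0871  0.0888 -0.2614]
```

View pics/w4.png

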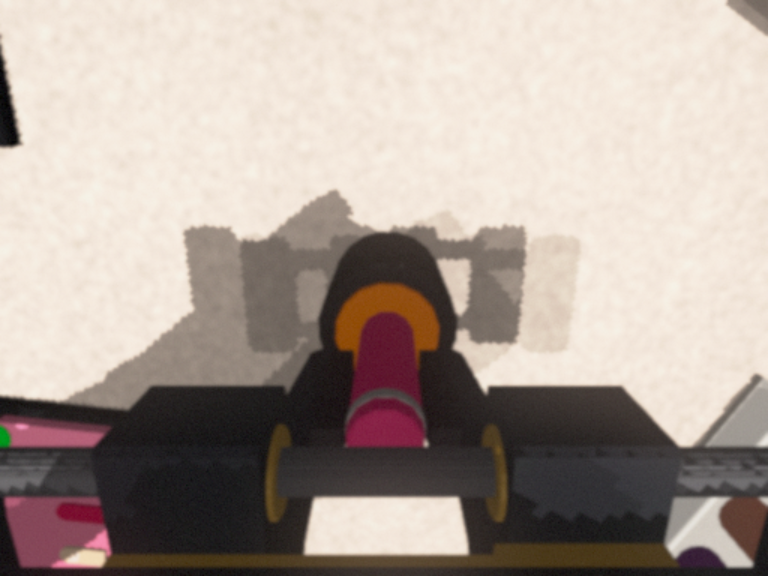

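{"api": "send_rows", "payload": {
  "motion": [
    [[0, 0, 0, 0, -0.3, 0, 1], [0, 0, 0, 0, -0.5, 0, 1], [0, 0, 0, 0, -0.7, 0, 1], [0, 0, 0, 0, -0.8, 0, 1], [0, 0, 0, 0, -0.8, 0, 1]]
  ]
}}

```text
clock: 5.97
tool_pos: [0.533, -0.3626, 0.1724]
eef_rot: [0.19, -0.681, 0.681, -0.19]
contact_force: [0.3, -0.4, -1.4]
opening: 0.238
```

{"api": "send_rows", "payload": {
  "motion": [
    [[0, 0, 0, 0, -0.7, 0, 1], [0, 0, 0, 0, -0.2, 0, 1], [0, 0, 0, 0, 0, 0, 1], [0, 0, 0, 0, 0, 0, 1], [0, 0, 0, 0, 0, 0, 1]]
  ]
}}

```text
clock: 6.38
tool_pos: [0.5324, -0.3623, 0.1881]
eef_rot: [-0.191, 0.681, -0.681, 0.19]
contact_force: [0.4, -0.1, -1.4]
opening: 0.244
```

```bash
python3 w.py pics/w5.png; python3 - <<'E'
from h import *
for n in ("scene","side"):
    d=imaging.snapshot(n); p=proj(d,(.532,-.364,.16)).astype(int)
    x0=max(0,min(512-200,p[0]-100));y0=max(0,min(384-150,p[1]-75)); print(n,x0,y0)
    crop(d["img"],x0,y0,x0+200,y0+150,4,f"pics/{n}5.png")
E
```

```text
[ 0.5324 -0.3623  0.1881] [[-0.855, -0.002, 0.518], [-0.518, 0.001, -0.855], [0.001, -1.0, -0.001]] [ 0.65  0.77 -0.22  1.54  0.21  0.85 -0.68] 6.3833
pentop [389. 328.] tool-frame [0.0012 0.0381 0.0013]
shield [388. 278.] tool-frame [0.0011 0.1141 0.0014]
dot [-106. -202.] tool-frame [-0.2475  0.1683 -0.26  ]
end [-31. 118.] tool-frame [-0.0876  0.1684 -0.2605]
scene 70 208
side 153 45
```

View pics/w5.png

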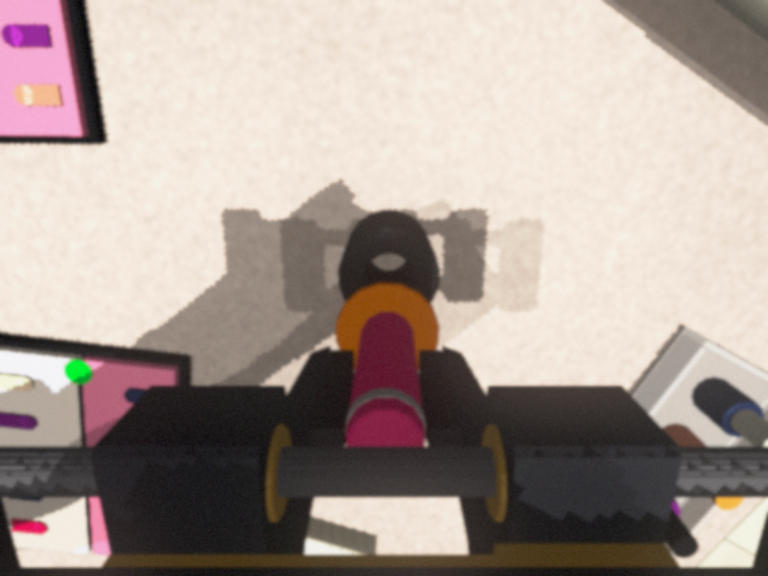

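View pics/scene5.png

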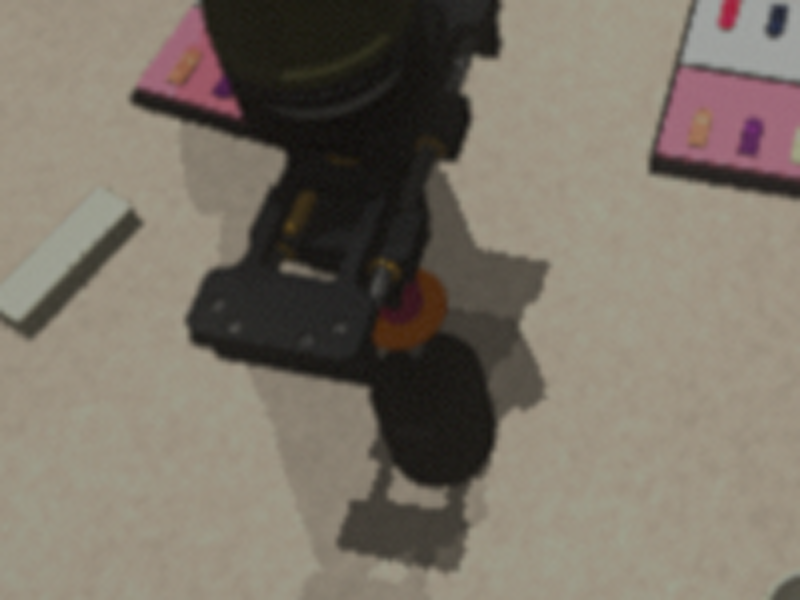

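View pics/side5.png

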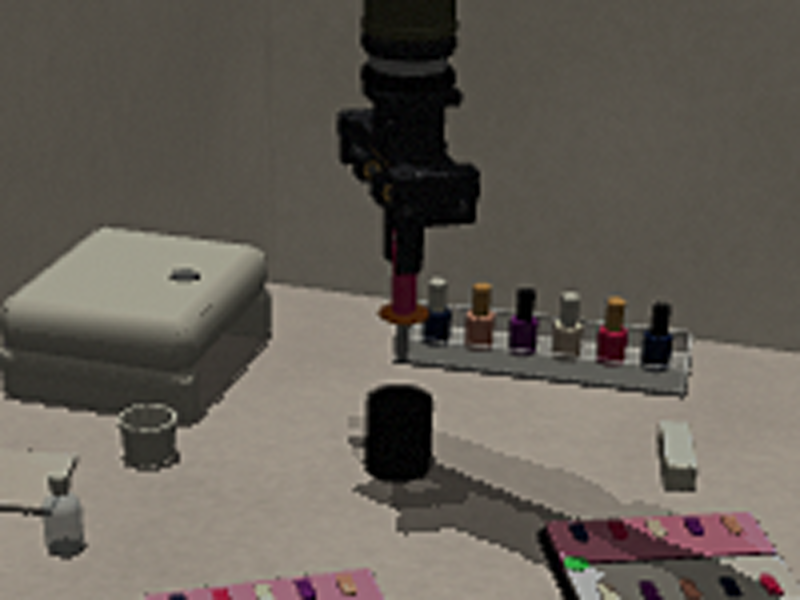

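{"api": "send_rows", "payload": {
  "motion": [
    [[0, 0, 0, -0.3, 0, -0.6, 1], [0, 0, 0, -0.5, 0, -1, 1], [0, 0, 0, -0.5, 0, -1, 1], [0, 0, 0, -0.5, 0, -1, 1], [0, 0, 0, -0.5, 0, -1, 1]]
  ]
}}

```text
clock: 6.95
tool_pos: [0.5243, -0.259, 0.1884]
eef_rot: [-0.19, 0.681, -0.681, 0.19]
contact_force: [0.4, 0.1, -1.5]
opening: 0.24
```

{"api": "send_rows", "payload": {
  "motion": [
    [[0, 0, 0, -0.5, 0, -1, 1], [0, 0, 0, -0.5, 0, -1, 1], [0, 0, 0, -0.5, 0, -1, 1], [0, 0, 0, -0.5, 0, -1, 1], [0, 0, 0, -0.5, 0, -1, 1]]
  ]
}}

```text
clock: 7.37
tool_pos: [0.5153, -0.1476, 0.1886]
eef_rot: [-0.19, 0.681, -0.681, 0.19]
contact_force: [0.3, -0.1, -0.7]
opening: 0.241
```

{"api": "send_rows", "payload": {
  "motion": [
    [[0, 0, 0, -0.5, 0, -1, 1], [0, 0, 0, -0.5, 0, -1, 1], [0, 0, 0, -0.4, 0, -1, 1], [0, 0, 0, 0, 0, -0.4, 1], [0, 0, 0, 0, 0, 0, 1]]
  ]
}}

```text
clock: 7.78
tool_pos: [0.5034, -0.0739, 0.1887]
eef_rot: [-0.192, 0.681, -0.68, 0.191]
contact_force: [0.0, -0.8, -0.6]
opening: 0.244
```

{"api": "send_rows", "payload": {
  "motion": [
    [[0, 0, 0, 0, 0, 0, 1], [0, 0, 0, 0, 0, 0, 1], [0, 0, 0, 0, 0, 0, 1], [0, 0, 0, 0, 0, 0, 1], [0, 0, 0, 0, 0, 0, 1]]
  ]
}}

```text
clock: 8.2
tool_pos: [0.5044, -0.077, 0.1889]
eef_rot: [0.19, -0.681, 0.681, -0.19]
contact_force: [-0.8, -0.5, -1.0]
opening: 0.247
```

```bash
python3 w.py pics/w6.png
```

```text
[ 0.5044 -0.077   0.1889] [[-0.856, 0.0, 0.517], [-0.517, -0.0, -0.856], [0.0, -1.0, 0.0]] [ 0.17  0.61 -0.18  1.95  0.18  0.6  -1.15] 8.2
pentop [909. 559.] tool-frame [0.1247 0.039  0.2599]
shield [788. 462.] tool-frame [0.1247 0.115  0.2599]
dot [382.  55.] tool-frame [-0.1234  0.1689 -0.0021]
end [383. 305.] tool-frame [ 0.0365  0.1689 -0.0023]
```

View pics/w6.png

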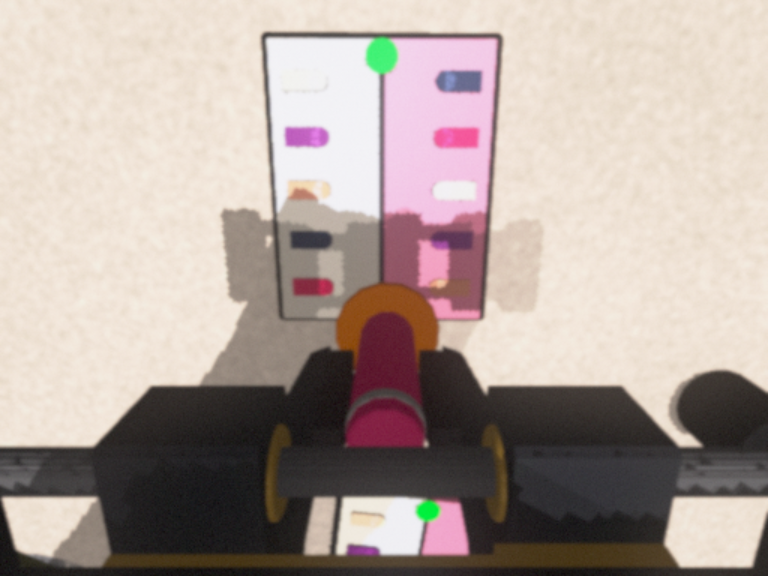

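{"api": "send_rows", "payload": {
  "motion": [
    [[0, 0, 0, -0.6, 0, -0.13, 1], [0, 0, 0, -1, 0, 0, 1], [0, 0, 0, -1, 0, 0, 1], [0, 0, 0, -1, 0, 0, 1], [0, 0, 0, -1, 0, 0, 1]]
  ]
}}

```text
clock: 8.67
tool_pos: [0.5831, -0.0246, 0.189]
eef_rot: [-0.19, 0.681, -0.681, 0.191]
contact_force: [-0.2, 0.3, -2.0]
opening: 0.242
```

{"api": "send_rows", "payload": {
  "motion": [
    [[0, 0, 0, -1, 0, 0, 1], [0, 0, 0, -0.65, 0, 0, 1], [0, 0, 0, 0, 0, 0, 1], [0, 0, 0, 0, 0, 0, 1], [0, 0, 0, 0, 0, 0, 1]]
  ]
}}

```text
clock: 9.08
tool_pos: [0.609, -0.0095, 0.1886]
eef_rot: [0.191, -0.681, 0.681, -0.19]
contact_force: [-0.2, -0.3, -1.0]
opening: 0.239
```

{"api": "send_rows", "payload": {
  "motion": [
    [[0, 0, 0, 0, 0.4, 0, 1], [0, 0, 0, 0, 0.5, 0, 1], [0, 0, 0, 0, 0.5, 0, 1], [0, 0, 0, 0, 0.5, 0, 1], [0, 0, 0, 0, 0.4, 0, 1]]
  ]
}}

```text
clock: 9.5
tool_pos: [0.6089, -0.0093, 0.1411]
eef_rot: [-0.191, 0.681, -0.681, 0.189]
contact_force: [-0.2, 0.1, -1.4]
opening: 0.24
```

```bash
python3 w.py pics/w7.png;  python3 - <<'E'
from h import *
for n in ("scene","side"):
    d=imaging.snapshot(n); p=proj(d,(.609,-.0115,.06)).astype(int)
    x0=max(0,min(512-200,p[0]-100));y0=max(0,min(384-150,p[1]-75)); print(n,x0,y0)
    crop(d["img"],x0,y0,x0+200,y0+150,4,f"pics/{n}7.png")
E
```

```text
[ 0.6089 -0.0093  0.1411] [[-0.855, -0.002, 0.518], [-0.518, -0.0, -0.855], [0.002, -1.0, -0.001]] [ 0.03  0.78 -0.15  1.7   0.17  0.68 -1.24] 9.5
pentop [938. 849.] tool-frame [ 0.2496 -0.0086  0.2636]
shield [806. 679.] tool-frame [0.2494 0.0674 0.2637]
dot [389. 275.] tool-frame [0.0009 0.1211 0.0021]
end [388. 501.] tool-frame [0.1608 0.1214 0.0017]
scene 205 150
side 94 118
```

View pics/side7.png

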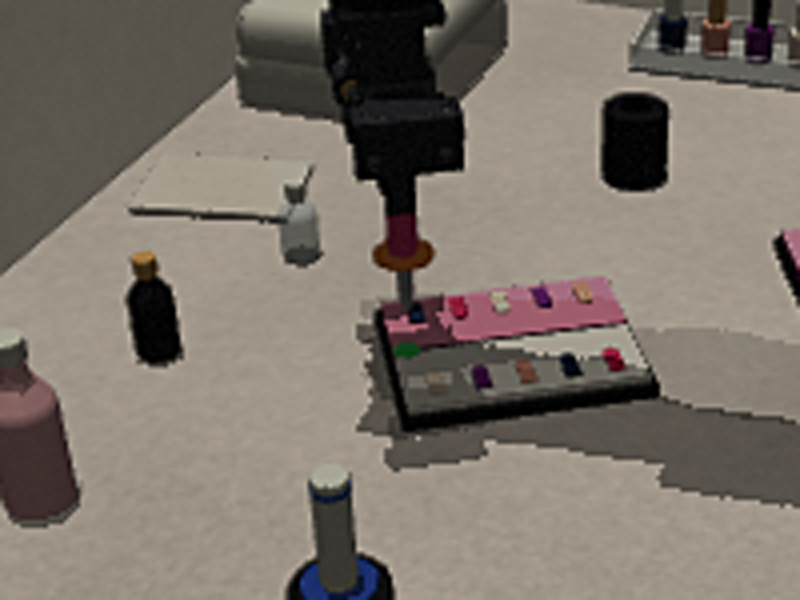

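View pics/scene7.png

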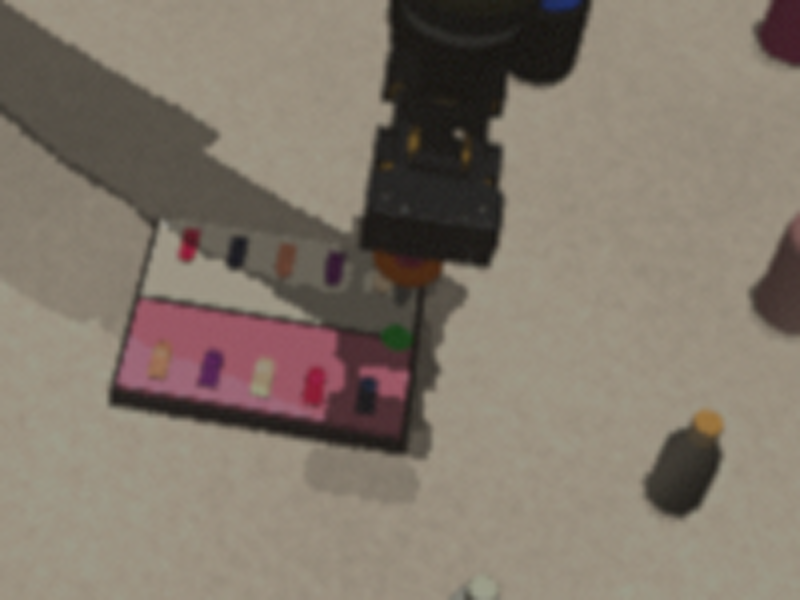

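{"api": "send_rows", "payload": {
  "motion": [
    [[0, 0, 0, 0, 0.4, 0.05, 1], [0, 0, 0, 0, 0.4, 0, 1], [0, 0, 0, 0, 0.3, 0, 1], [0, 0, 0, 0, 0.2, 0, 1], [0, 0, 0, 0, 0, 0, 1]]
  ]
}}

```text
clock: 10.07
tool_pos: [0.6096, -0.0099, 0.1157]
eef_rot: [-0.191, 0.681, -0.681, 0.19]
contact_force: [0.1, 0.3, -2.1]
opening: 0.242
```

{"api": "send_rows", "payload": {
  "motion": [
    [[0, 0, 0, 0, 0, 0, 1], [0, 0, 0, 0, 0, 0, 1], [0, 0, 0, 0, 0, 0, 1], [0, 0, 0, 0, 0, 0, 1], [0, 0, 0, 0, 0, 0, 1]]
  ]
}}

```text
clock: 10.48
tool_pos: [0.6106, -0.0099, 0.1172]
eef_rot: [0.19, -0.681, 0.681, -0.19]
contact_force: [0.4, 0.8, -0.2]
opening: 0.241
```

```bash
python3 w.py pics/w8.png;  python3 - <<'E'
from h import *
for n in ("scene","side"):
    d=imaging.snapshot(n); p=proj(d,(.609,-.0115,.04)).astype(int)
    for z in (.02,.03): print(n,z,((proj(d,(.609,-.0115,z))-[p[0]-50,p[1]-37])*8).round())
    x0=p[0]-50;y0=p[1]-37
    crop(d["img"],x0,y0,x0+100,y0+75,8,f"pics/{n}8.png")
E
```

```text
[ 0.6106 -0.0099  0.1172] [[-0.855, 0.001, 0.518], [-0.518, -0.0, -0.855], [-0.0, -1.0, 0.0]] [ 0.02  0.82 -0.15  1.71  0.18  0.63 -1.25] 10.4833
pentop [994. 930.] tool-frame [ 0.2507 -0.0328  0.2622]
shield [837. 725.] tool-frame [0.2507 0.0432 0.2621]
dot [387. 289.] tool-frame [0.0022 0.0972 0.0006]
end [386. 530.] tool-frame [1.621e-01 9.710e-02 1.000e-04]
scene 0.02 [394. 340.]
scene 0.03 [397. 322.]
side 0.02 [403. 345.]
side 0.03 [402. 323.]
```

View pics/side8.png

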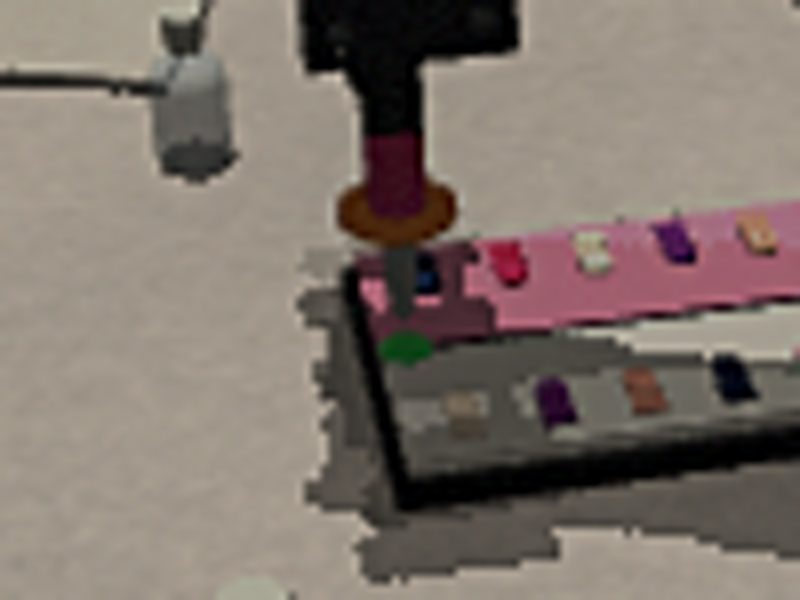

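View pics/scene8.png

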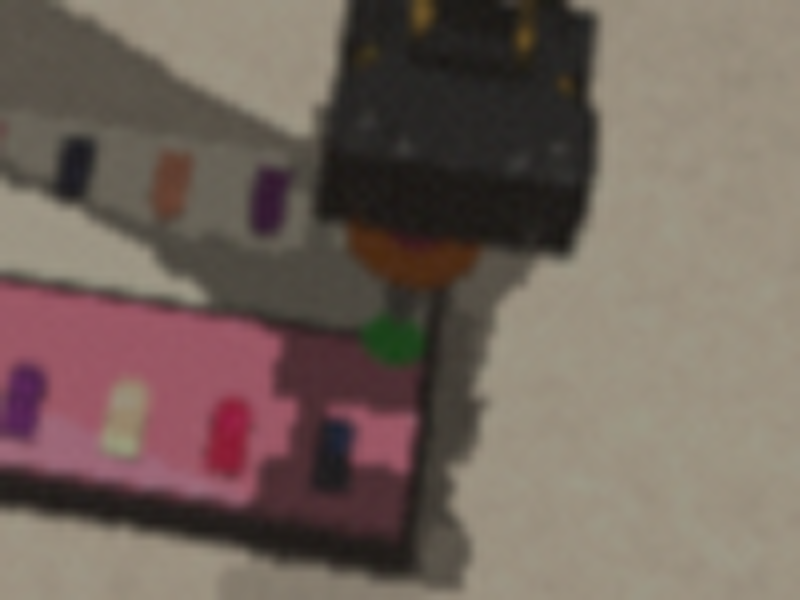

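View pics/w8.png

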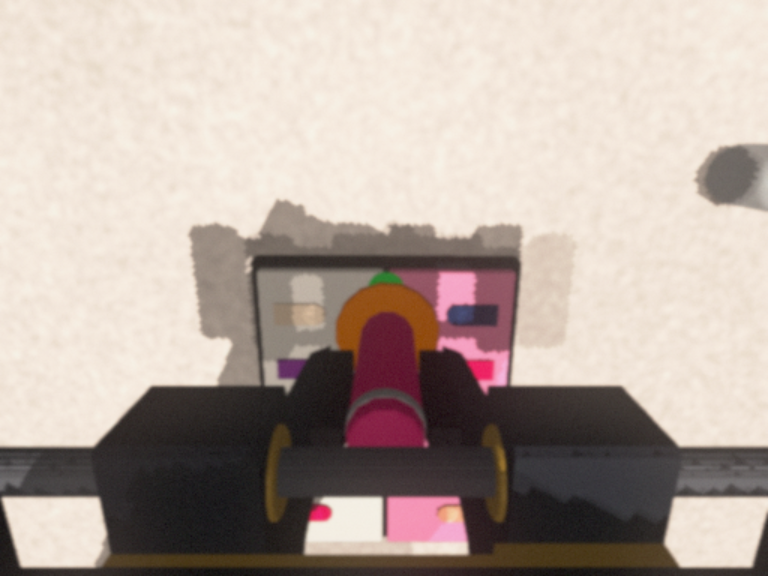

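{"api": "send_rows", "payload": {
  "motion": [
    [[0, 0, 0, 0.04, 0.05, 0, 1], [0, 0, 0, 0.083, 0.05, 0, 1], [0, 0, 0, 0.083, 0, 0, 1], [0, 0, 0, 0.083, 0, 0, 1], [0, 0, 0, 0.083, 0, 0, 1]]
  ]
}}

```text
clock: 11.05
tool_pos: [0.6038, -0.0139, 0.1149]
eef_rot: [0.19, -0.681, 0.681, -0.19]
contact_force: [0.1, -0.2, -0.9]
opening: 0.244
```

{"api": "send_rows", "payload": {
  "motion": [
    [[0, 0, 0, 0.083, 0, 0, 1], [0, 0, 0, 0.083, 0, 0, 1], [0, 0, 0, 0.083, 0, 0, 1], [0, 0, 0, 0.083, 0, 0, 1], [0, 0, 0, 0.083, 0, 0, 1]]
  ]
}}

```text
clock: 11.47
tool_pos: [0.5968, -0.0181, 0.1149]
eef_rot: [0.19, -0.681, 0.681, -0.19]
contact_force: [0.8, 0.1, -0.9]
opening: 0.24
```

{"api": "send_rows", "payload": {
  "motion": [
    [[0, 0, 0, 0.083, 0, 0, 1], [0, 0, 0, 0.083, 0, 0, 1], [0, 0, 0, 0.083, 0, 0, 1], [0, 0, 0, 0.083, 0, 0, 1], [0, 0, 0, 0.083, 0, 0, 1]]
  ]
}}

```text
clock: 11.88
tool_pos: [0.5897, -0.0224, 0.1149]
eef_rot: [0.19, -0.681, 0.681, -0.19]
contact_force: [0.3, -0.5, -1.0]
opening: 0.244
```

{"api": "send_rows", "payload": {
  "motion": [
    [[0, 0, 0, 0.083, 0, 0, 1], [0, 0, 0, 0.083, 0, 0, 1], [0, 0, 0, 0.083, 0, 0, 1], [0, 0, 0, 0.083, 0, 0, 1], [0, 0, 0, 0.083, 0, 0, 1]]
  ]
}}

```text
clock: 12.3
tool_pos: [0.5826, -0.0267, 0.1149]
eef_rot: [0.19, -0.681, 0.681, -0.19]
contact_force: [-0.9, 0.2, -1.1]
opening: 0.242
```

{"api": "send_rows", "payload": {
  "motion": [
    [[0, 0, 0, 0.083, 0, 0, 1], [0, 0, 0, 0.083, 0, 0, 1], [0, 0, 0, 0.083, 0, 0, 1], [0, 0, 0, 0.083, 0, 0, 1], [0, 0, 0, 0.083, 0, 0, 1]]
  ]
}}

```text
clock: 12.72
tool_pos: [0.5755, -0.031, 0.1149]
eef_rot: [0.19, -0.681, 0.681, -0.19]
contact_force: [0.3, 0.1, -0.7]
opening: 0.243
```

```bash
python3 w.py pics/w9.png
```

```text
[ 0.5755 -0.031   0.1149] [[-0.855, 0.0, 0.518], [-0.518, -0.0, -0.855], [-0.0, -1.0, 0.0]] [ 0.06  0.79 -0.14  1.82  0.19  0.55 -1.24] 12.7167
pentop [1038.  880.] tool-frame [ 0.2098 -0.0351  0.2623]
shield [861. 679.] tool-frame [0.2098 0.0409 0.2623]
dot [387. 213.] tool-frame [-0.0387  0.0949  0.0007]
end [386. 478.] tool-frame [0.1212 0.0949 0.0002]
```

View pics/w9.png

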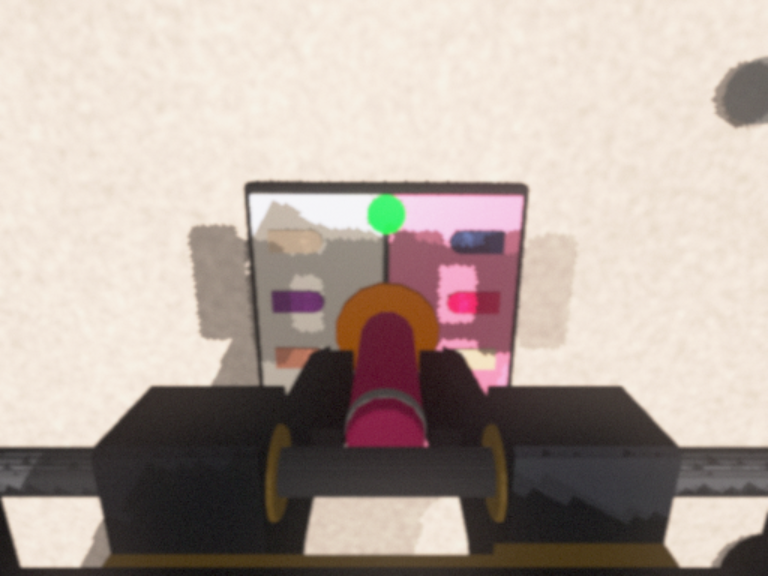

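{"api": "send_rows", "payload": {
  "motion": [
    [[0, 0, 0, 0.083, 0, 0, 1], [0, 0, 0, 0.083, 0, 0, 1], [0, 0, 0, 0.083, 0, 0, 1], [0, 0, 0, 0.083, 0, 0, 1], [0, 0, 0, 0.083, 0, 0, 1]]
  ]
}}

```text
clock: 13.18
tool_pos: [0.5684, -0.0353, 0.1149]
eef_rot: [0.19, -0.681, 0.681, -0.19]
contact_force: [0.3, 0.5, -1.6]
opening: 0.241
```

{"api": "send_rows", "payload": {
  "motion": [
    [[0, 0, 0, 0.083, 0, 0, 1], [0, 0, 0, 0.083, 0, 0, 1], [0, 0, 0, 0.083, 0, 0, 1], [0, 0, 0, 0.083, 0, 0, 1], [0, 0, 0, 0.083, 0, 0, 1]]
  ]
}}

```text
clock: 13.6
tool_pos: [0.5613, -0.0396, 0.1149]
eef_rot: [0.19, -0.681, 0.681, -0.19]
contact_force: [0.4, -0.4, -0.0]
opening: 0.243
```

{"api": "send_rows", "payload": {
  "motion": [
    [[0, 0, 0, 0.083, 0, 0, 1], [0, 0, 0, 0.083, 0, 0, 1], [0, 0, 0, 0.083, 0, 0, 1], [0, 0, 0, 0.083, 0, 0, 1], [0, 0, 0, 0.083, 0, 0, 1]]
  ]
}}

```text
clock: 14.02
tool_pos: [0.5542, -0.0439, 0.1149]
eef_rot: [0.19, -0.681, 0.681, -0.19]
contact_force: [-0.1, 0.7, -0.7]
opening: 0.245
```

{"api": "send_rows", "payload": {
  "motion": [
    [[0, 0, 0, 0.083, 0, 0, 1], [0, 0, 0, 0.083, 0, 0, 1], [0, 0, 0, 0.083, 0, 0, 1], [0, 0, 0, 0.083, 0, 0, 1], [0, 0, 0, 0.083, 0, 0, 1]]
  ]
}}

```text
clock: 14.43
tool_pos: [0.5471, -0.0482, 0.1149]
eef_rot: [0.19, -0.681, 0.681, -0.19]
contact_force: [0.2, -0.2, -1.2]
opening: 0.241
```

{"api": "send_rows", "payload": {
  "motion": [
    [[0, 0, 0, 0.083, 0, 0, 1], [0, 0, 0, 0.083, 0, 0, 1], [0, 0, 0, 0.083, 0, 0, 1], [0, 0, 0, 0.083, 0, 0, 1], [0, 0, 0, 0.083, 0, 0, 1]]
  ]
}}

```text
clock: 14.85
tool_pos: [0.54, -0.0525, 0.1149]
eef_rot: [0.19, -0.681, 0.681, -0.19]
contact_force: [0.3, -0.0, -1.5]
opening: 0.24
```

{"api": "send_rows", "payload": {
  "motion": [
    [[0, 0, 0, 0.083, 0, 0, 1], [0, 0, 0, 0.083, 0, 0, 1], [0, 0, 0, 0.083, 0, 0, 1], [0, 0, 0, 0.083, 0, 0, 1], [0, 0, 0, 0.083, 0, 0, 1]]
  ]
}}

```text
clock: 15.27
tool_pos: [0.5329, -0.0568, 0.1149]
eef_rot: [0.19, -0.681, 0.681, -0.19]
contact_force: [-0.6, 0.7, -0.5]
opening: 0.239
```

{"api": "send_rows", "payload": {
  "motion": [
    [[0, 0, 0, 0.083, 0, 0, 1], [0, 0, 0, 0.083, 0, 0, 1], [0, 0, 0, 0.083, 0, 0, 1], [0, 0, 0, 0.083, 0, 0, 1], [0, 0, 0, 0.083, 0, 0, 1]]
  ]
}}

```text
clock: 15.68
tool_pos: [0.5258, -0.0611, 0.1149]
eef_rot: [0.19, -0.681, 0.681, -0.19]
contact_force: [-0.1, -0.2, -0.7]
opening: 0.241
```

```bash
python3 w.py pics/w10.png
```

```text
[ 0.5258 -0.0611  0.1149] [[-0.855, -0.0, 0.518], [-0.518, -0.0, -0.855], [0.0, -1.0, 0.0]] [ 0.11  0.75 -0.14  1.96  0.22  0.45 -1.21] 15.6833
pentop [1101.  785.] tool-frame [ 0.1517 -0.0351  0.2623]
shield [893. 598.] tool-frame [0.1517 0.0409 0.2623]
dot [387.  91.] tool-frame [-0.0969  0.0949  0.0007]
end [386. 392.] tool-frame [0.0631 0.0949 0.0003]
```

View pics/w10.png

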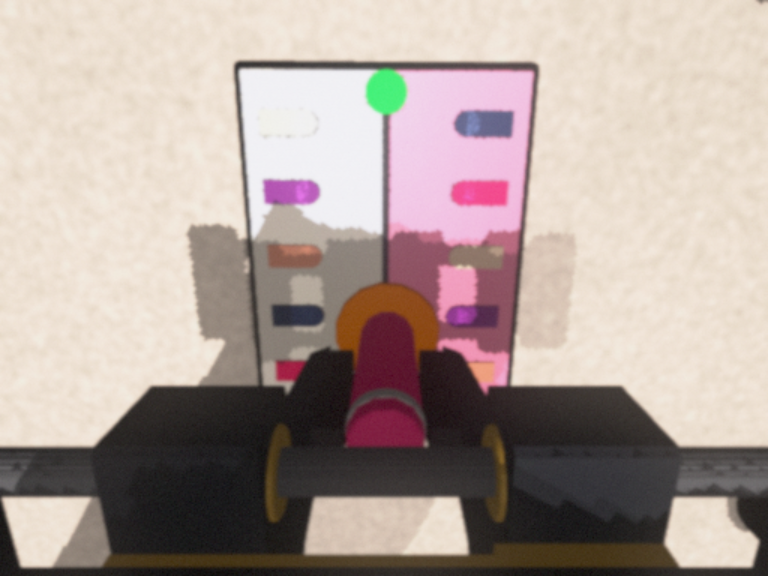

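{"api": "send_rows", "payload": {
  "motion": [
    [[0, 0, 0, 0.083, 0, 0, 1], [0, 0, 0, 0.083, 0, 0, 1], [0, 0, 0, 0.083, 0, 0, 1], [0, 0, 0, 0.083, 0, 0, 1], [0, 0, 0, 0.083, 0, 0, 1]]
  ]
}}

```text
clock: 16.15
tool_pos: [0.5187, -0.0654, 0.1149]
eef_rot: [0.19, -0.681, 0.681, -0.19]
contact_force: [-0.8, 0.8, -0.8]
opening: 0.238
```

{"api": "send_rows", "payload": {
  "motion": [
    [[0, 0, 0, 0.083, 0, 0, 1], [0, 0, 0, 0.083, 0, 0, 1], [0, 0, 0, 0.083, 0, 0, 1], [0, 0, 0, 0.083, 0, 0, 1], [0, 0, 0, 0.083, 0, 0, 1]]
  ]
}}

```text
clock: 16.57
tool_pos: [0.5116, -0.0697, 0.1149]
eef_rot: [0.19, -0.681, 0.681, -0.19]
contact_force: [-0.1, -0.8, -0.9]
opening: 0.239
```

{"api": "send_rows", "payload": {
  "motion": [
    [[0, 0, 0, 0.083, 0, 0, 1], [0, 0, 0, 0.083, 0, 0, 1], [0, 0, 0, 0.083, 0, 0, 1], [0, 0, 0, 0.083, 0, 0, 1], [0, 0, 0, 0.083, 0, 0, 1]]
  ]
}}

```text
clock: 16.98
tool_pos: [0.5045, -0.074, 0.1149]
eef_rot: [0.19, -0.681, 0.681, -0.19]
contact_force: [-0.0, 0.5, -1.1]
opening: 0.241
```

{"api": "send_rows", "payload": {
  "motion": [
    [[0, 0, 0, 0.083, 0, 0, 1], [0, 0, 0, 0.083, 0, 0, 1], [0, 0, 0, 0.083, 0, 0, 1], [0, 0, 0, 0.083, 0, 0, 1], [0, 0, 0, 0.083, 0, 0, 1]]
  ]
}}

```text
clock: 17.4
tool_pos: [0.4974, -0.0783, 0.1149]
eef_rot: [0.19, -0.681, 0.681, -0.19]
contact_force: [0.5, -0.1, -0.4]
opening: 0.242
```

{"api": "send_rows", "payload": {
  "motion": [
    [[0, 0, 0, 0.083, 0, 0, 1], [0, 0, 0, 0.083, 0, 0, 1], [0, 0, 0, 0.083, 0, 0, 1], [0, 0, 0, 0.083, 0, 0, 1], [0, 0, 0, 0.083, 0, 0, 1]]
  ]
}}

```text
clock: 17.82
tool_pos: [0.4903, -0.0826, 0.1149]
eef_rot: [0.19, -0.681, 0.681, -0.19]
contact_force: [-0.3, -0.4, -0.9]
opening: 0.245
```

{"api": "send_rows", "payload": {
  "motion": [
    [[0, 0, 0, 0.083, 0, 0, 1], [0, 0, 0, 0.083, 0, 0, 1], [0, 0, 0, 0.083, 0, 0, 1], [0, 0, 0, 0.083, 0, 0, 1], [0, 0, 0, 0.083, 0, 0, 1]]
  ]
}}

```text
clock: 18.23
tool_pos: [0.4832, -0.0869, 0.1149]
eef_rot: [0.19, -0.681, 0.681, -0.19]
contact_force: [-0.9, -0.3, -0.7]
opening: 0.241
```

{"api": "send_rows", "payload": {
  "motion": [
    [[0, 0, 0, 0.083, 0, 0, 1], [0, 0, 0, 0.083, 0, 0, 1], [0, 0, 0, 0.083, 0, 0, 1], [0, 0, 0, 0.083, 0, 0, 1], [0, 0, 0, 0.083, 0, 0, 1]]
  ]
}}

```text
clock: 18.65
tool_pos: [0.4761, -0.0912, 0.1149]
eef_rot: [0.19, -0.681, 0.681, -0.19]
contact_force: [0.3, 0.6, -1.3]
opening: 0.237
```

{"api": "send_rows", "payload": {
  "motion": [
    [[0, 0, 0, 0.083, 0, 0, 1], [0, 0, 0, 0.083, 0, 0, 1], [0, 0, 0, 0, 0, 0, 1], [0, 0, 0, 0, 0, 0, 1], [0, 0, 0, 0, 0, 0, 1]]
  ]
}}

```text
clock: 19.07
tool_pos: [0.4735, -0.0928, 0.1149]
eef_rot: [0.19, -0.681, 0.681, -0.19]
contact_force: [0.2, 0.2, -0.5]
opening: 0.246
```

{"api": "send_rows", "payload": {
  "motion": [
    [[0, 0, 0, 0, 0, 0, 1], [0, 0, 0, 0, 0, 0, 1], [0, 0, 0, 0, 0, 0, 1], [0, 0, 0, 0, 0, 0, 1], [0, 0, 0, 0, 0, 0, 1]]
  ]
}}

```text
clock: 19.48
tool_pos: [0.4735, -0.0928, 0.1149]
eef_rot: [0.19, -0.681, 0.681, -0.19]
contact_force: [-0.3, 0.5, -1.4]
opening: 0.238
```

```bash
python3 w.py pics/w11.png;  python3 - <<'E'
from h import *
for n in ("scene","side"):
    d=imaging.snapshot(n); p=proj(d,(.472,-.094,.04)).astype(int)
    for z in (.02,.03): print(n,z,((proj(d,(.472,-.094,z))-[p[0]-50,p[1]-37])*8).round())
    x0=p[0]-50;y0=p[1]-37
    crop(d["img"],x0,y0,x0+100,y0+75,8,f"pics/{n}11.png")
E
```

```text
[ 0.4735 -0.0928  0.1149] [[-0.855, 0.0, 0.518], [-0.518, -0.0, -0.855], [0.0, -1.0, 0.0]] [ 0.18  0.71 -0.13  2.09  0.25  0.35 -1.18] 19.4833
pentop [1180.  663.] tool-frame [ 0.0905 -0.0351  0.2622]
shield [932. 499.] tool-frame [0.0905 0.0409 0.2622]
dot [387. -59.] tool-frame [-0.1581  0.0949  0.0007]
end [386. 290.] tool-frame [0.0018 0.0949 0.0002]
scene 0.02 [404. 333.]
scene 0.03 [404. 315.]
side 0.02 [404. 348.]
side 0.03 [405. 326.]
```

View pics/side11.png

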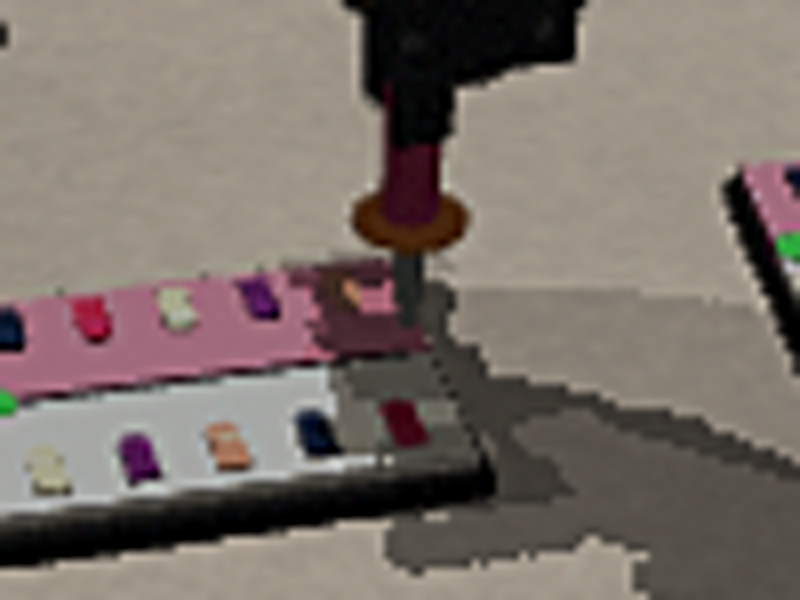

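View pics/w11.png

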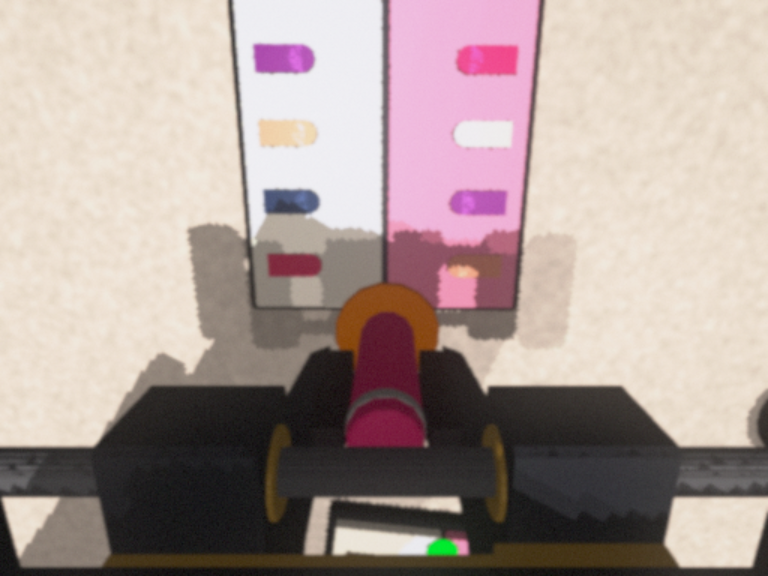

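{"api": "send_rows", "payload": {
  "motion": [
    [[0, 0, 0, 0, -0.4, 0, 1], [0, 0, 0, 0, -0.8, 0, 1], [0, 0, 0, 0, -1, 0, 1], [0, 0, 0, 0, -1, 0, 1], [0, 0, 0, 0, -0.6, 0, 1]]
  ]
}}

```text
clock: 20.05
tool_pos: [0.474, -0.0929, 0.1932]
eef_rot: [0.189, -0.681, 0.681, -0.191]
contact_force: [0.7, -0.2, -1.3]
opening: 0.24
```

{"api": "send_rows", "payload": {
  "motion": [
    [[0, 0, 0, 0.1, 0, 0.4, 1], [0, 0, 0, 0.3, 0, 0.9, 1], [0, 0, 0, 0.3, 0, 0.9, 1], [0, 0, 0, 0.3, 0, 0.9, 1], [0, 0, 0, 0.3, 0, 0.9, 1]]
  ]
}}

```text
clock: 20.47
tool_pos: [0.4923, -0.1763, 0.1904]
eef_rot: [-0.191, 0.681, -0.681, 0.19]
contact_force: [0.3, 0.7, -0.8]
opening: 0.244
```

{"api": "send_rows", "payload": {
  "motion": [
    [[0, 0, 0, 0.3, 0, 0.9, 1], [0, 0, 0, 0.3, 0, 0.9, 1], [0, 0, 0, 0.3, 0, 0.9, 1], [0, 0, 0, 0.3, 0, 0.9, 1], [0, 0, 0, 0.3, 0, 0.9, 1]]
  ]
}}

```text
clock: 20.88
tool_pos: [0.513, -0.2689, 0.1901]
eef_rot: [-0.191, 0.681, -0.681, 0.19]
contact_force: [-0.0, -0.1, -1.6]
opening: 0.245
```

{"api": "send_rows", "payload": {
  "motion": [
    [[0, 0, 0, 0.3, 0, 0.9, 1], [0, 0, 0, 0.3, 0, 0.9, 1], [0, 0, 0, 0.3, 0, 0.9, 1], [0, 0, 0, 0.3, 0, 0.9, 1], [0, 0, 0, 0.3, 0, 0.7, 1]]
  ]
}}

```text
clock: 21.3
tool_pos: [0.5319, -0.3587, 0.1899]
eef_rot: [0.19, -0.681, 0.681, -0.189]
contact_force: [0.5, -0.8, -1.4]
opening: 0.244
```

{"api": "send_rows", "payload": {
  "motion": [
    [[0, 0, 0, 0.14, 0, 0.28, 1], [0, 0, 0, 0, 0, 0, 1], [0, 0, 0, 0, 0, 0, 1], [0, 0, 0, 0, 0, 0, 1], [0, 0, 0, 0, 0, 0, 1]]
  ]
}}

```text
clock: 21.72
tool_pos: [0.5332, -0.3611, 0.1909]
eef_rot: [-0.191, 0.681, -0.68, 0.191]
contact_force: [-0.5, 0.1, -1.5]
opening: 0.243
```

{"api": "send_rows", "payload": {
  "motion": [
    [[0, 0, 0, 0, 0, 0, 1], [0, 0, 0, 0, 0, 0, 1], [0, 0, 0, 0, 0, 0, 1], [0, 0, 0, 0, 0, 0, 1], [0, 0, 0, 0, 0, 0, 1]]
  ]
}}

```text
clock: 22.13
tool_pos: [0.5331, -0.3625, 0.191]
eef_rot: [0.19, -0.681, 0.681, -0.19]
contact_force: [0.2, -0.2, -0.8]
opening: 0.246
```

```bash
python3 w.py pics/w12.png
```

```text
[ 0.5331 -0.3625  0.191 ] [[-0.855, 0.0, 0.518], [-0.518, -0.0, -0.855], [0.0, -1.0, 0.0]] [ 0.65  0.77 -0.24  1.54  0.22  0.86 -0.69] 22.1333
pentop [387. 327.] tool-frame [0.0017 0.041  0.0007]
shield [387. 278.] tool-frame [0.0017 0.117  0.0007]
dot [-103. -198.] tool-frame [-0.2469  0.171  -0.2608]
end [-29. 119.] tool-frame [-0.087   0.171  -0.2613]
```

View pics/w12.png

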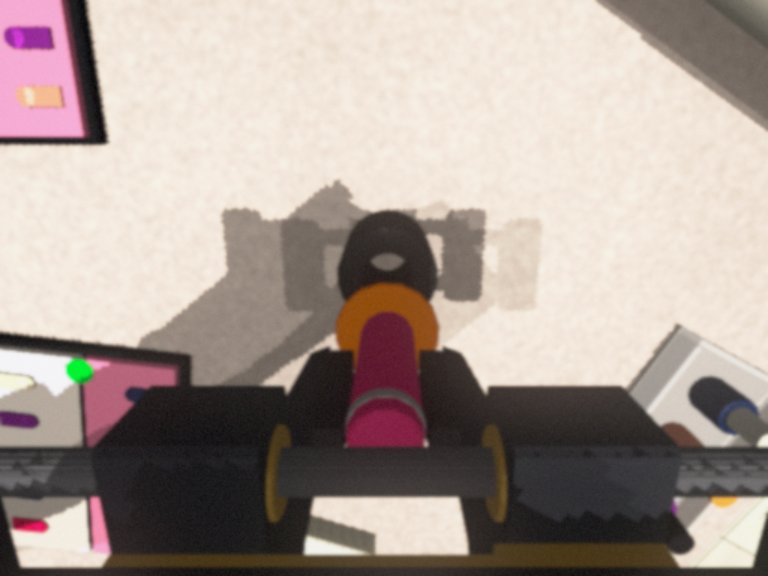

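{"api": "send_rows", "payload": {
  "motion": [
    [[0, 0, 0, 0, 0.4, 0, 1], [0, 0, 0, 0, 0.6, 0, 1], [0, 0, 0, 0, 0.6, 0, 1], [0, 0, 0, 0, 0.6, 0, 1], [0, 0, 0, 0, 0.6, 0, 1]]
  ]
}}

```text
clock: 22.6
tool_pos: [0.5325, -0.3623, 0.1329]
eef_rot: [-0.191, 0.681, -0.681, 0.19]
contact_force: [0.8, -0.4, -0.8]
opening: 0.242
```

{"api": "send_rows", "payload": {
  "motion": [
    [[0, 0, 0, 0, 0.4, 0, 1], [0, 0, 0, 0, 0.3, 0, 1], [0, 0, 0, 0, 0.2, 0, 1], [0, 0, 0, 0, 0.15, 0, 1], [0, 0, 0, 0, 0.1, 0, 1]]
  ]
}}

```text
clock: 23.02
tool_pos: [0.5333, -0.3627, 0.1118]
eef_rot: [0.19, -0.681, 0.681, -0.19]
contact_force: [-0.5, 0.2, -0.9]
opening: 0.243
```

{"api": "send_rows", "payload": {
  "motion": [
    [[0, 0, 0, 0, 0, 0, 1], [0, 0, 0, 0, 0, 0, 1], [0, 0, 0, 0, 0, 0, 1], [0, 0, 0, 0, 0, 0, 1], [0, 0, 0, 0, 0, 0, 1]]
  ]
}}

```text
clock: 23.43
tool_pos: [0.5332, -0.3627, 0.1123]
eef_rot: [0.19, -0.681, 0.681, -0.19]
contact_force: [0.4, -1.1, 0.4]
opening: 0.252
```

{"api": "send_rows", "payload": {
  "motion": [
    [[0, 0, 0, 0, 0.05, 0, 1], [0, 0, 0, 0, 0.05, 0, 1], [0, 0, 0, 0, 0, 0, 1], [0, 0, 0, 0, 0, 0, 1], [0, 0, 0, 0, 0, 0, 1]]
  ]
}}

```text
clock: 23.85
tool_pos: [0.533, -0.3626, 0.1099]
eef_rot: [-0.19, 0.681, -0.681, 0.19]
contact_force: [0.2, 0.2, -0.5]
opening: 0.241
```

{"api": "send_rows", "payload": {
  "motion": [
    [[0, 0, 0, 0, 0.04, 0, 1], [0, 0, 0, 0, 0.03, 0, 1], [0, 0, 0, 0, 0, 0, 1], [0, 0, 0, 0, 0, 0, 1], [0, 0, 0, 0, 0, 0, 1]]
  ]
}}

```text
clock: 24.27
tool_pos: [0.5332, -0.3628, 0.1088]
eef_rot: [0.19, -0.681, 0.681, -0.19]
contact_force: [-0.3, -1.3, 1.9]
opening: 0.237
```

```bash
python3 w.py pics/w13.png; python3 - <<'E'
from h import *
d=imaging.snapshot("side"); crop(d["img"],203,110,303,185,8,"pics/side13.png"); print(get_state()["contact_force"])
E
```

```text
[ 0.5332 -0.3628  0.1088] [[-0.855, 0.0, 0.518], [-0.518, -0.0, -0.855], [-0.0, -1.0, 0.001]] [ 0.64  0.87 -0.21  1.6   0.25  0.7  -0.72] 24.2667
pentop [388. 442.] tool-frame [ 0.0017 -0.0412  0.0005]
shield [387. 332.] tool-frame [0.0017 0.0348 0.0004]
dot [-316. -344.] tool-frame [-0.2468  0.0887 -0.2612]
end [-174.  112.] tool-frame [-0.0869  0.0887 -0.2616]
[-0.31767808  0.87687879  2.36672556]
```

View pics/w13.png

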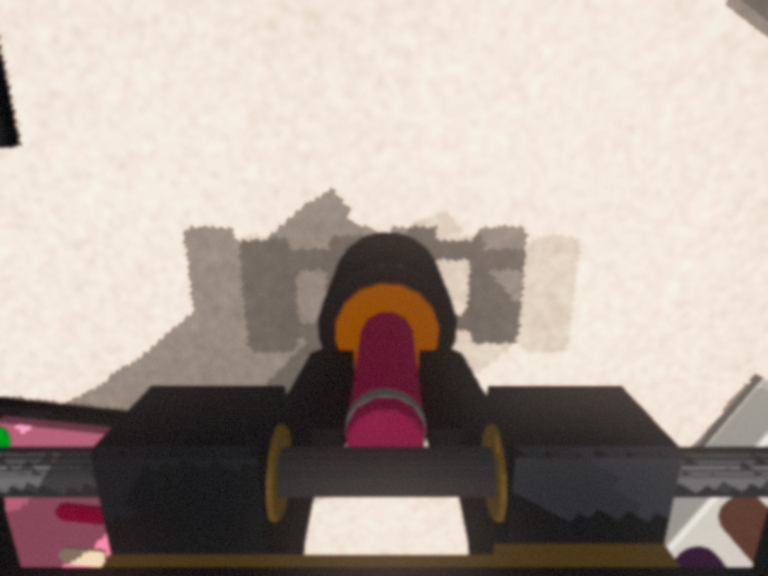

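View pics/side13.png

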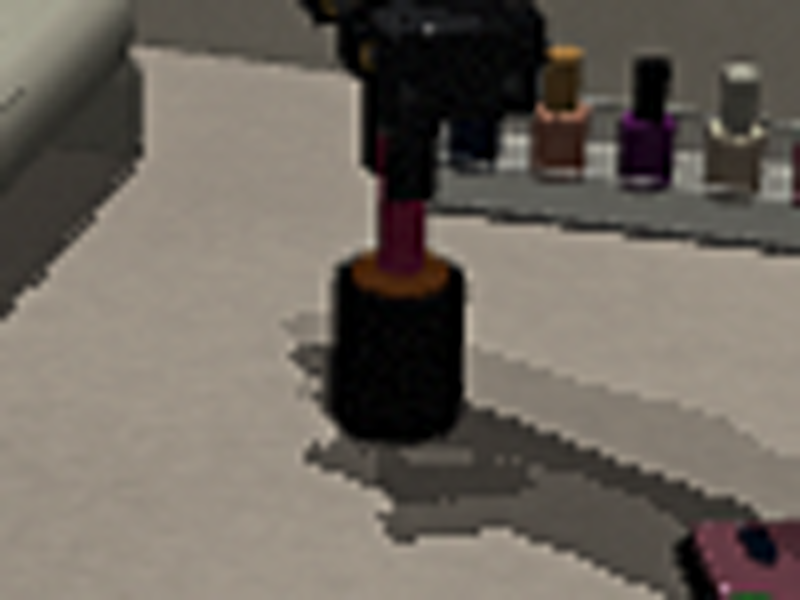

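Seated: the force is now +2 N upward, and the height and wrist picture match those at the grasp. Next I release the pen.

{"api": "send_rows", "payload": {
  "motion": [
    [[0, 0, 0, 0, 0, 0, 0.4], [0, 0, 0, 0, 0, 0, 0.2], [0, 0, 0, 0, 0, 0, 0], [0, 0, 0, 0, 0, 0, -0.5], [0, 0, 0, 0, 0, 0, -1]]
  ]
}}

```text
clock: 24.78
tool_pos: [0.5329, -0.3625, 0.1084]
eef_rot: [-0.19, 0.681, -0.681, 0.19]
contact_force: [0.4, 0.2, 0.4]
opening: 0.581
```

{"api": "send_rows", "payload": {
  "motion": [
    [[0, 0, 0, 0, 0, 0, -1], [0, 0, 0, 0, 0, 0, -1], [0, 0, 0, 0, 0, 0, -1], [0, 0, 0, 0, 0, 0, -1], [0, 0, 0, 0, 0, 0, -1]]
  ]
}}

```text
clock: 25.2
tool_pos: [0.5331, -0.3626, 0.1085]
eef_rot: [0.19, -0.681, 0.681, -0.19]
contact_force: [-0.0, 0.2, 0.4]
opening: 0.954
```

{"api": "send_rows", "payload": {
  "motion": [
    [[0, 0, 0, 0, -0.2, 0, -1], [0, 0, 0, 0, -0.5, 0, -1], [0, 0, 0, 0, -0.8, 0, -1], [0, 0, 0, 0, -0.9, 0, -1], [0, 0, 0, 0, -0.9, 0, -1]]
  ]
}}

```text
clock: 25.62
tool_pos: [0.5331, -0.3626, 0.176]
eef_rot: [0.19, -0.681, 0.681, -0.19]
contact_force: [0.5, 0.1, 0.4]
opening: 1.0
```

{"api": "send_rows", "payload": {
  "motion": [
    [[0, 0, 0, 0, -0.9, 0, -1], [0, 0, 0, 0, -0.5, 0, -1], [0, 0, 0, 0, 0, 0, -1], [0, 0, 0, 0, 0, 0, -1], [0, 0, 0, 0, 0, 0, -1]]
  ]
}}

```text
clock: 26.03
tool_pos: [0.5324, -0.3623, 0.2017]
eef_rot: [-0.191, 0.681, -0.681, 0.19]
contact_force: [-0.2, -0.5, 0.0]
opening: 1.0
```

```bash
python3 w.py pics/w14.png; python3 - <<'E'
from h import *
d=imaging.snapshot("side"); crop(d["img"],130,90,330,240,4,"pics/side14.png"); print(get_state()["opening"])
d=imaging.snapshot("scene");crop(d["img"],130,120,380,308,3,"pics/scene14.png")
E
```

```text
[ 0.5324 -0.3623  0.2017] [[-0.855, -0.001, 0.518], [-0.518, 0.001, -0.855], [0.001, -1.0, -0.001]] [ 0.66  0.75 -0.24  1.53  0.22  0.88 -0.69] 26.0333
pentop [389. 317.] tool-frame [0.0012 0.0517 0.0013]
shield [388. 272.] tool-frame [0.0011 0.1277 0.0014]
dot [ -83. -186.] tool-frame [-0.2475  0.1818 -0.2601]
end [-14. 119.] tool-frame [-0.0876  0.182  -0.2605]
0.999498022644277
```

View pics/w14.png

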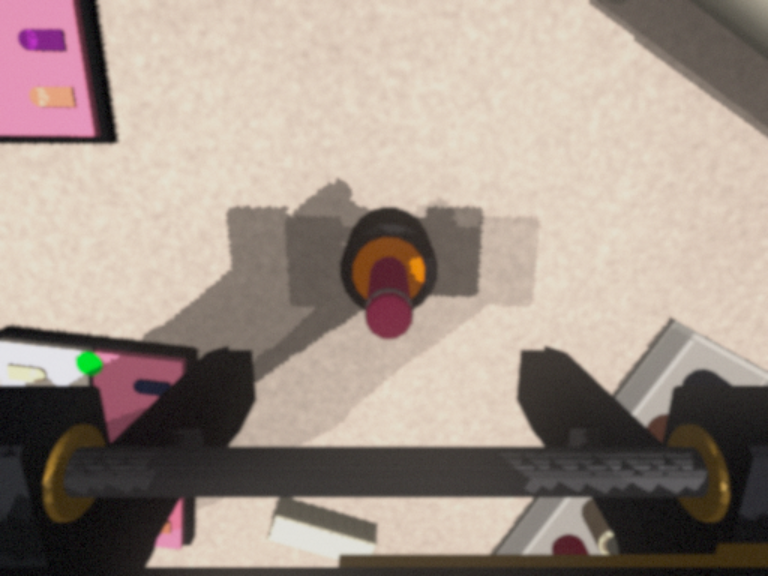

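View pics/side14.png

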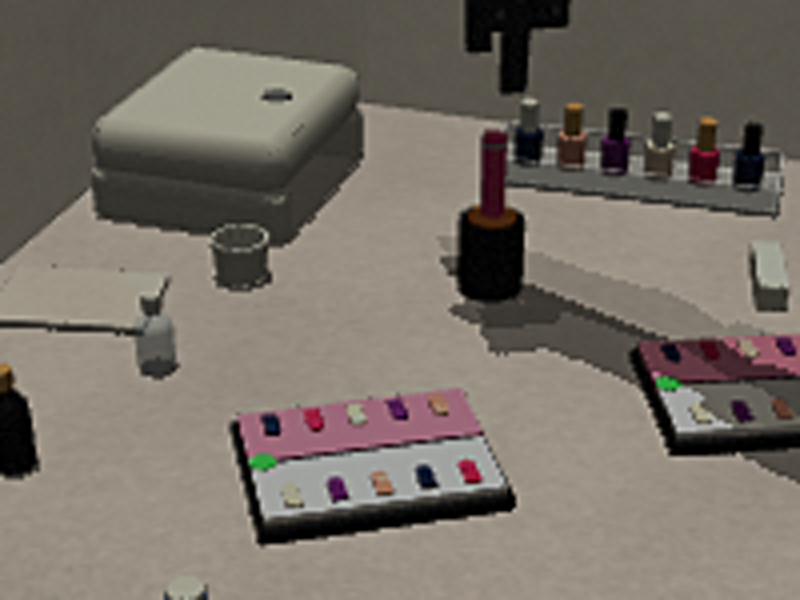

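```bash
python3 -c "
from plant import job; print(job.finish_job())"
```

```text
the job is handed in; nothing more can be done
None
```

The pink pen went along the joint from the green dot to the far end and is back in its own stand. I handed the job in at about 26 s, and no verdict was reported.

- **Choice of board:** Two boards looked alike. I used the one farther to the robot's left (y about -0.05 m, against about -0.24 m for the other).
- **The pass:** The tip moved at about 2 cm/s, a little over 1 cm above the joint by the arm's height reading. In the wrist pictures the pen stayed within about 1–2 mm of the joint line sideways. No contact with the board showed in the pictures or forces.
- **The return:** I lowered the pen until the force turned to about 2 N upward, at the same height as when I took it, and then opened the gripper.
- **Last checks:** The final pictures show the pen upright with its shield on the rim, at its starting spot to within about 1 mm, and the fingers about 4 cm above its top. No measurements disagreed beyond 1–4 mm.
- **Not measured:** I did not re-measure the white pen at the end. The arm worked well away from it the whole time.

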